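# Set up the sample lamp to judge the amber glass

## Task

Lift the blue cover off the sample lamp and set it down flat, wholly on the round cork pad; then turn the lamp's slim silver iris ring until its yellow tab stands over the red mark, without touching the fixed black rings just above and below it. Next pick up the amber glass slab and lay it gently and flat on top of the lamp, centred over the window, and last turn the dimmer's black knob clockwise until its white pointer is at the red mark. Leave the other glass, the tools, the jar and the mug where they are.

Things in the scene. Friction and masses are not known exactly. Their poses are not given: they have to be found in the camera images.
- lamp: Upright lamp, fixed on the 3 mm green mat (mat top z = 0.003). Origin: centre of its underside, on its vertical axis. Heights above origin, mm: grey foot 120 dia 0-20; black barrel 69 dia 20-50; fixed lower ring 84 dia 50-62; iris ring 60 dia 63-79; fixed upper ring 50 dia 80-100 with the light window on top. Own +x points to the red mark on the lower ring. Place and yaw vary.
- lower_ring: Fixed black ring under the iris ring, 84 mm dia, 12 mm high, top face 62 mm above its origin (same origin and axes as the lamp). Its top face carries white scale lines and one broad red mark in the +x direction. Not to be touched.
- upper_ring: Fixed black ring above the iris ring, 50 mm dia, from 80 to 100 mm above its origin (same origin and axes as the lamp). Not to be touched by the gripper or arm; the cover, and later the slab, rest on its top.
- iris (a joint): Iris ring angle, rad, about the lamp's axis, anticlockwise from above positive; 0 = tab over the red mark; the tab points along lamp yaw + angle. Range -0.7 to 1.7, starts 0.55 to 1.25, stays where left (friction 0.06 N m). Silver ribbed ring 60 mm dia, 63 to 79 mm above the lamp's origin.
- tab (a point): Yellow tab on the iris ring, 7 mm wide, from 67 to 77 mm above the lamp's origin, standing out from the ring (radius 30) to 40 mm from the lamp's axis. This point: 37 mm from the axis, 72 mm above the lamp's origin.
- window (a point): Centre of the round white window (36 mm dia) on the lamp's flat top, 100 mm above the lamp's origin; its axes are the lamp's.
- cover: Blue flat disc, 90 mm dia, 9 mm thick, with a black cylindrical knob on its centre, 24 mm dia, from 9 to 37 mm above its underside; 90 g. Origin: centre of its underside. Starts lying loose and flat on the lamp's top, where it hides the rings from above.
- pad: Round cork pad, 116 mm dia, 5 mm thick, fixed on the mat. Origin: centre of its underside. Its place varies (it may change places with the dimmer).
- amber: Amber (orange-yellow) glass slab 60 x 110 x 14 mm (own x, y, z), about 230 g, lying flat on the mat, its long side along own y. Origin: centre of its underside. Three slabs, amber, cobalt blue and white, lie in three places that are swapped at random.
- cobalt: Cobalt blue glass slab, same size; leave it.
- opal: White glass slab, same size; leave it.
- dimmer: Grey dimmer box fixed on the mat, 80 x 90 x 58 mm (own x, y, z), black face on top with white lines and one red mark. Origin: centre of its underside. The red mark lies 1.2 rad clockwise (from above) from own +x. Place and yaw vary.
- dial (a joint): Angle of the dimmer knob in rad, positive clockwise seen from above; at 0 the white pointer lies along the dimmer's +x; the red mark is at 1.2. Range 0 to 2.0, starts at 0 to 0.5; stays where it is left (friction 0.03 N m).
- dial_top (a point): Centre of the top face of the dimmer's black knob, a vertical cylinder 42 mm dia, 28 mm high, standing from 60 to 88 mm above the dimmer's origin, on the box's centre; a white pointer line on its top. This point is at 88 mm.
- pliers: Red-handled pliers lying on the mat, 155 mm long; leave them. Origin at the pivot.
- cutter: Blue glass cutter, 147 mm long, lying on the mat; leave it. Origin: under the middle of its handle.
- foil: Roll of copper foil lying flat, 84 mm dia, 12 mm high; leave it. Origin: centre of underside.
- jar: Jar, 60 mm dia, 75 mm high; leave it. Origin: centre of underside.
- mug: White mug, 80 mm dia, 90 mm high; leave it. Origin: centre of underside.
Not all that is in view belongs to the job. There is more than one size of the amber; the one meant has the size given above. Leave any purple or turquoise look-alike of the dimmer alone.

How it is judged:
On the way, in this order (a step that is already met when the one before it is completed fails the run):
1. the cover lies flat on the cork pad, let go (horizontal distance between cover and pad below 0.02 m and z of cover in the frame of pad between 0.002 and 0.008 m and angle between cover's own z axis and vertical below 0.06 rad and contact force between cover and the fingers below 0.2 N), for 0.2 s.
2. the iris ring's tab rests over the red mark (value of joint iris between -0.1 and 0.1 rad and velocity of joint iris between -0.1 and 0.1 rad/s), for 0.2 s.
3. the amber slab lies flat and centred on the lamp, let go (horizontal distance between amber and window below 0.012 m and z of amber in the frame of window between -0.004 and 0.004 m and angle between amber's own z axis and vertical below 0.06 rad and contact force between amber and the fingers below 0.2 N and linear speed of amber below 0.02 m/s), for 0.2 s.
4. the dimmer's pointer rests at the red mark (value of joint dial between 1.08 and 1.32 rad and velocity of joint dial between -0.1 and 0.1 rad/s), for 0.2 s.
At the end, for the whole second after the job is handed in: Cover flat on the cork pad, centres within 20 mm; iris ring within 0.1 rad of its red mark; amber slab flat (tilt under 0.06 rad) on the lamp, centre within 12 mm of the window's centre; dimmer knob within 0.12 rad of its red mark (joint 1.08 to 1.32); all at rest, let go (all of step 1 and all of step 2 and all of step 3 and all of step 4); the robot touches nothing.
It fails at once if the gripper or arm touches the fixed upper or lower ring (over 1 N) (contact force between any of upper_ring, lower_ring and the fingers above 1 N or contact force between any of upper_ring, lower_ring and the arm above 1 N).
It fails at once if the amber slab is dropped (falls free faster than 0.4 m/s, as from 8 mm or more) (contact force between amber and the fingers below 0.1 N and linear speed of amber above 0.4 m/s).
It fails at once if the amber slab is pressed hard on the lamp (over 40 N) (contact force between amber and upper_ring above 40 N).
It fails at once if other glass, a tool, the jar or the mug is moved by more than 20 mm (distance of any of cobalt, opal, pliers, cutter, foil, jar, mug from where it was at the start of the episode above 0.02 m).
It also fails if it takes over 72 s, if anything falls off the work surface, if the arm or the gripper's body presses on something with over 40 N, if the wrist force passes 120 N, or if a joint passes its speed limit or range.

## Robot

A 6-joint arm with a two-finger parallel gripper is mounted at the origin on the work surface. World frame = base frame: x ahead of the robot, y to its left, z up, the work surface at z = 0. Lengths are in m, angles in rad, forces in N, time in s.
With the tool pointing down it reaches from about 0.4 to 0.825 m from the base axis. Payload 7 kg.
Tool frame: the origin (TCP) lies at the very end of the fingers, on their centre line; the grasp point (between the pads) lies 19 mm behind it; z points along the fingers, y is the direction in which the jaws open and shut (so a half turn about z gives the same grasp; the last joint's range is limited). The gripper opens to 88 mm and grips with 3 to 60 N. Pads are 19 mm wide; open, the fingers measure 130 mm over their backs; the gripper's body (78 mm by 193 mm) begins 47 mm behind the grasp point.
Start: joints at [1.464, 0.359, 0.012, 0, -1.224, -0.288], TCP at [0.26, 0.623, 0.227] pointing down, gripper open.
Joint ranges: [-3.07, 3.07], [-1.43, 2.12], [-1.02, 1.25], [-3.03, 1.67], [-3.05, -0], [-3.03, 3.03]. Speed limits (rad/s): [2.39, 2.39, 3.01, 3.14, 3.14, 3.14].

## Interface

Orientations are given as [roll, pitch, yaw] about the fixed x, y, z axes, in that order (R = Rz(yaw) Ry(pitch) Rx(roll)).
In Python, from cell import bot gives the robot as it stands. The module is installed in compiled form; this text tells all that it offers.
- The arm moves only by the tool drive_tool, never from a script. Its argument "series" is one flat list of numbers, 7 for each row, row after row: the turn, a rotation vector about the tool's x, y, z each as a share of 90 degrees, from -1 to 1, then the shift along the tool's x, y, z each as a share of 0.3 m, from -1 to 1, then the opening, from 0 (shut) to 1 (fully open). In form: [ax, ay, az, x, y, z, hand, ax, ay, az, x, y, z, hand, ...]. A call has exactly 5 rows; each row is the pose to reach, as a shift and turn from the pose measured when the call began, along the tool's axes at that moment; what a row does not reach only later rows make up. A row lasts 1/8 s, in which the tool goes at most 62.5 mm and 10.7 degrees, less where a joint would pass 70% of its speed; a pose out of reach is approached as far as the arm can. A call with a number of a shift or a turn outside -1 to 1 is refused whole. A call with a gripper value outside its range is refused whole. The fingers move at their own pace and stop on an object; "force" is the grip in N (left out, the last holds). Time passes only in rows, so rows that repeat a pose let the fingers close, or fill a call up. It gives the time, the measured TCP pose, the force and the opening at its end, in the units of the state.
- bot.get_state(): the state, without advancing time (a new reading comes with each control period).
- bot.read_camera(name): name is "scene" or "top" or "wrist"; returns the picture (420x560x3 uint8, red, green, blue); there is no depth.
- bot.camera_info(name): a dict with "K" (3x3 intrinsics, pixels), "D" ([k1, k2, p1, p2, k3] as OpenCV has them; the pictures are not rectified), "world_from_camera" (4x4, takes a point from camera to world coordinates); the wrist camera has in their place "T_tool_cam" (4x4, takes a point from camera to tool coordinates, whose origin is the TCP and whose axes are the flange's). Camera axes: x right, y up, looking along -z (the intrinsics and any distortion apply to the point x, -y, -z); pixel columns grow to the right and rows downward; lengths in m; the calibration is good to about 2 mm. A picture is of the moment at which its call begins: read the wrist's pose just before it. camera_info takes no time and is no camera call.
- bot.hand_in(): hands the job in, once; it reports no verdict.
The state is a dict: "t": time; "joints": joint angles; "joint_vel": joint speeds; "joint_efforts": joint torques, N m; "tcp_pos": TCP position; "tcp_rot": TCP orientation; "force": force on the tool from outside, world axes, zero at the start; "torque": the same for the moment, N m; "grip_width": finger opening in m.
Only numpy, scipy, OpenCV 4.12 (cv2) and the standard library are available. Lean on these libraries where they do the work, as an engineer would, in place of code of your own. Each camera call takes 0.05 s, during which the arm holds its last target.

## Working session

There is one attempt and no reset: what is moved stays moved. The work goes in short steps, Python scripts to look and compute and a tool call to move; the robot and the scene stay as the last step left them, time stands still between calls to the robot, and variables do not carry over. Pictures are saved under pics/ and viewed, and the job is handed in when it is done.

Besides the shell and the picture viewer there is one more tool, called after ">>>" as name(argument=value, ...) on one line, values as JSON. drive_tool: Moves the arm, as the interface text tells. Shift numbers are shares of 0.3 m and turn numbers shares of 90 degrees, none past 1 either way. Its arguments: {"type":"object","properties":{"series":{"type":"array","items":{"type":"number","minimum":-1,"maximum":1}},"force":{"type":"number"}},"required":["series"]}

```bash
mkdir -p pics; python3 - <<'E'
from cell import bot
import cv2,numpy as np
np.set_printoptions(precision=4,suppress=True)
s=bot.get_state();print(s)
for n in("scene","top","wrist"):
    print(n,bot.camera_info(n))
    im=bot.read_camera(n);cv2.imwrite(f"pics/{n}0.png",im[:,:,::-1])
E
```

```text
{'t': 0.0, 'joints': array([ 1.4641,  0.3593,  0.011 , -0.0003, -1.2241, -0.2881]), 'joint_vel': array([ 0.0007, -0.0013, -0.0012,  0.0011, -0.0005,  0.0004]), 'joint_efforts': array([ -0.001 , -58.2726,  29.305 ,   6.9974,   0.0069,  -0.0002]), 'tcp_pos': array([0.2594, 0.6226, 0.2256]), 'tcp_rot': array([ 3.14  , -0.0002, -0.3949]), 'force': array([ 0.7453, -0.5962, -0.2672]), 'torque': array([ 0.0342, -0.0184,  0.021 ]), 'grip_width': 0.08783284391506138}
scene {'K': array([[473.2096,   0.    , 269.3355],
       [  0.    , 473.2096, 205.0354],
       [  0.    ,   0.    ,   1.    ]]), 'D': array([0.0253, 0.    , 0.    , 0.    , 0.    ]), 'world_from_camera': array([[-0.6924, -0.5902,  0.415 ,  1.2466],
       [ 0.7215, -0.5626,  0.4037,  0.7645],
       [-0.0048,  0.5789,  0.8154,  1.6209],
       [ 0.    ,  0.    ,  0.    ,  1.    ]])}
top {'K': array([[511.1196,   0.    , 287.7693],
       [  0.    , 511.1196, 206.1585],
       [  0.    ,   0.    ,   1.    ]]), 'D': array([0.0321, 0.    , 0.    , 0.    , 0.    ]), 'world_from_camera': array([[ 0.048 ,  0.9773, -0.2065,  0.13  ],
       [-0.9988,  0.0466, -0.0118, -0.0043],
       [-0.0019,  0.2068,  0.9784,  1.7915],
       [ 0.    ,  0.    ,  0.    ,  1.    ]])}
wrist {'K': array([[321.5061,   0.    , 277.7544],
       [  0.    , 321.5061, 213.2599],
       [  0.    ,   0.    ,   1.    ]]), 'D': array([0.0077, 0.    , 0.    , 0.    , 0.    ]), 'T_tool_cam': array([[-0.0002,  0.9639,  0.2664,  0.0712],
       [ 1.    ,  0.0003, -0.0003,  0.0007],
       [-0.0004,  0.2664, -0.9639, -0.1575],
       [ 0.    ,  0.    ,  0.    ,  1.    ]])}
```

View pics/scene0.png

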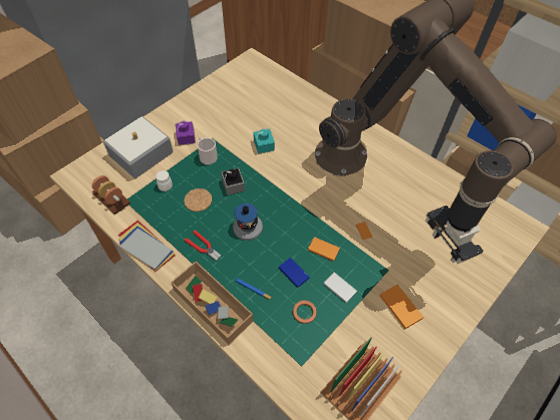

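View pics/top0.png

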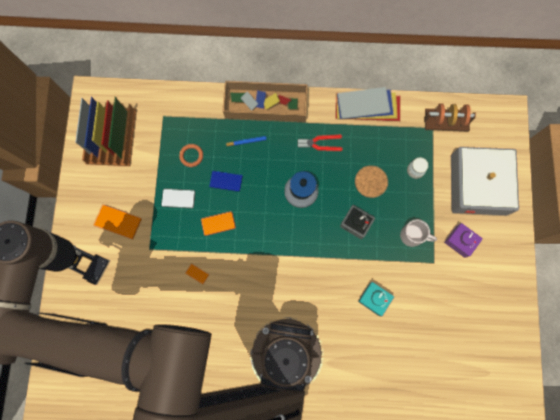

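View pics/wrist0.png

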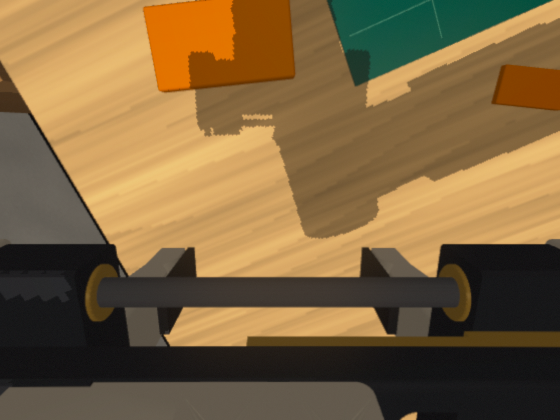

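```bash
cat > h.py <<'E'
import cv2,numpy as np
from scipy.spatial.transform import Rotation as R
np.set_printoptions(precision=4,suppress=True)
def tcpT(s):
    T=np.eye(4);T[:3,:3]=R.from_euler('xyz',s['tcp_rot']).as_matrix();T[:3,3]=s['tcp_pos'];return T
def camT(ci,s=None):
    return ci['world_from_camera'] if 'world_from_camera' in ci else tcpT(s)@ci['T_tool_cam']
def rays(px,ci,s=None):
    px=np.asarray(px,float).reshape(-1,1,2)
    u=cv2.undistortPoints(px,ci['K'],ci['D'])[:,0]
    d=np.c_[u[:,0],-u[:,1],-np.ones(len(u))]
    T=camT(ci,s);return T[:3,3],d@T[:3,:3].T
def onplane(px,z,ci,s=None):
    o,d=rays(px,ci,s);return o+d*((z-o[2])/d[:,2])[:,None]
def proj(P,ci,s=None):
    T=np.linalg.inv(camT(ci,s));c=np.atleast_2d(P)@T[:3,:3].T+T[:3,3]
    q=np.c_[c[:,0],-c[:,1],-c[:,2]]
    return cv2.projectPoints(q,np.zeros(3),np.zeros(3),ci['K'],ci['D'])[0][:,0]
def contours(mask,amin=20):
    c,_=cv2.findContours(mask.astype(np.uint8),cv2.RETR_EXTERNAL,cv2.CHAIN_APPROX_NONE)
    return [k[:,0] for k in c if cv2.contourArea(k)>=amin]
def hsv(im): return cv2.cvtColor(im,cv2.COLOR_RGB2HSV)
def circ(P):
    A=np.c_[2*P[:,:2],np.ones(len(P))];b=(P[:,:2]**2).sum(1)
    x=np.linalg.lstsq(A,b,rcond=None)[0];return x[:2],np.sqrt(x[2]+x[:2]@x[:2])
def rect(P):
    (c,wh,a)=cv2.minAreaRect(P[:,:2].astype(np.float32)*1000)
    return np.array(c)/1000,wh,a
E
python3 - <<'E'
from h import *; from cell import bot
for n in('top','scene'):
    im=cv2.imread(f'pics/{n}0.png')[:,:,::-1].copy();ci=bot.camera_info(n);H=hsv(im)
    h,s,v=[H[:,:,i].astype(int) for i in range(3)]
    print(n)
    for k in contours((h>=8)&(h<=17)&(s>200)&(v>130),40): print('orange',k.mean(0),*rect(onplane(k,0.017,ci)))
    for k in contours((h>=100)&(h<=120)&(s>150)&(v>40),40): print('blue112',k.mean(0),circ(onplane(k,0.112,ci)),rect(onplane(k,0.017,ci)))
    for k in contours((h>=8)&(h<=20)&(s>60)&(s<150)&(v>120),300): 
        if cv2.contourArea(k)<3000: print('cork',k.mean(0),circ(onplane(k,0.008,ci)))
    cv2.imwrite(f'pics/{n}0z.png',cv2.resize(im[100:280,140:440] if n=='top' else im[120:340,130:430],None,fx=2.6,fy=2.6,interpolation=cv2.INTER_CUBIC)[:,:,::-1])
E
```

```text
top
orange [196.9375 273.6042] [0.2526 0.319 ] (68.95977020263672, 34.99064636230469) 61.47077941894531
orange [217.5698 223.1744] [0.4318 0.2605] (58.27463150024414, 107.60333251953125) 16.196821212768555
orange [117.0091 221.1364] [0.4225 0.6147] (142.65487670898438, 76.40496063232422) 73.00393676757812
blue112 [302.6571 183.6   ] (array([ 0.5651, -0.0313]), np.float64(0.042165433244500276)) (array([ 0.5902, -0.0316]), (87.28221893310547, 93.29652404785156), 48.261966705322266)
blue112 [225.3258 180.6404] (array([0.563 , 0.2316]), np.float64(0.045526687064951964)) (array([0.5874, 0.2446]), (112.54597473144531, 63.641605377197266), 84.35401153564453)
blue112 [249.791  140.1493] (array([0.7145, 0.1584]), np.float64(0.03430472264012677)) (array([0.7441, 0.1658]), (17.023563385009766, 117.37319946289062), 12.688560485839844)
cork [556.55 169.11] (array([ 0.6899, -0.9523]), np.float64(0.10820613656795319))
scene
blue112 [212.0571 307.0857] (array([0.9186, 0.1702]), np.float64(0.01805404942066006)) (array([0.898 , 0.1355]), (32.520538330078125, 45.54115676879883), 67.40631103515625)
blue
[... 603 characters left out ...]
34312)) (array([-0.5404,  0.4069]), (157.26197814941406, 119.85560607910156), 89.2462158203125)
blue112 [527.25   111.9722] (array([-0.6843,  0.4988]), np.float64(0.028678092538166708)) (array([-0.8165,  0.4838]), (91.04264068603516, 38.987213134765625), 64.75125885009766)
cork [ 43.6077 129.4088] (array([ 0.8338, -1.1572]), np.float64(0.14701956389749207))
cork [534.7267  99.9477] (array([-0.9412,  0.4602]), np.float64(0.11778113854451648))
cork [18.5844 50.9026] (array([ 0.6295, -1.7395]), np.float64(0.16788701083681082))
cork [494.8316  42.5204] (array([-1.1975,  0.1098]), np.float64(0.11718196612261396))
cork [380.352    6.1508] (array([-1.083 , -0.5675]), np.float64(0.1705591347019972))
```

View pics/top0z.png

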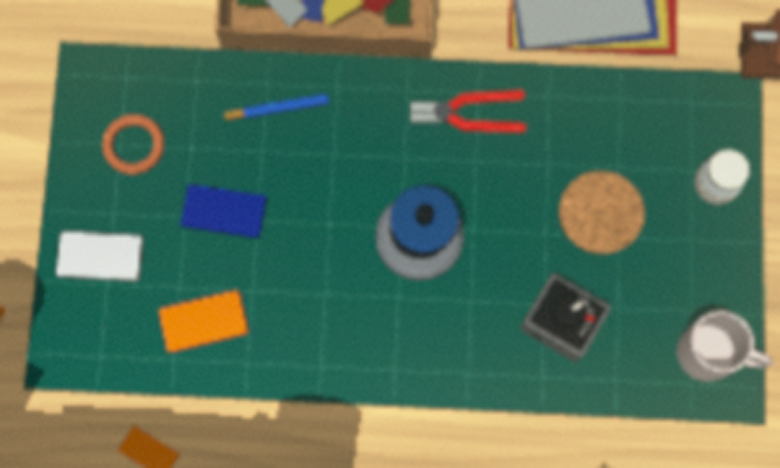

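View pics/scene0z.png

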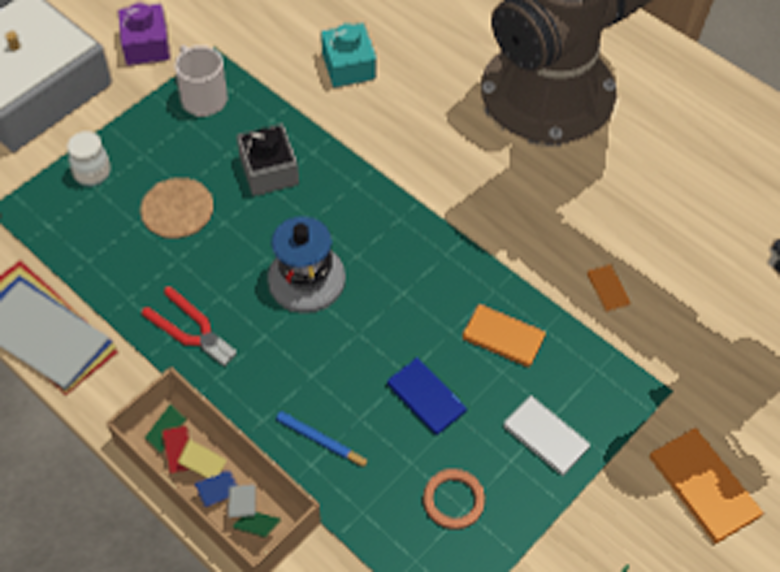

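```bash
python3 - <<'E'
from h import *; from cell import bot
for n,(y0,y1,x0,x1) in dict(top=(155,205,345,400),scene=(180,215,175,220)).items():
    im=cv2.imread(f'pics/{n}0.png')[:,:,::-1].copy();ci=bot.camera_info(n)
    m=np.zeros(im.shape[:2],bool);m[y0:y1,x0:x1]=(im[y0:y1,x0:x1,0].astype(int)>im[y0:y1,x0:x1,1]+10)
    for k in contours(m,200): print(n,'cork',k.mean(0),circ(onplane(k,0.008,ci)))
im=cv2.imread('pics/top0.png')[:,:,::-1].copy();ci=bot.camera_info('top')
I=im.astype(int)
# dimmer: not green (grey/black)
m=np.zeros(im.shape[:2],bool);s=(slice(200,242),slice(335,380));a=I[s]
m[s]=(a[...,1]-a[...,0]<20)
for k in contours(m,200): print('dimmer',k.mean(0),rect(onplane(k,0.061,ci)))
m[:]=0;s=(slice(165,215),slice(278,325));a=I[s];m[s]=(abs(a[...,1]-a[...,0])<20)&(abs(a[...,2]-a[...,0])<30)&(a.sum(2)>200)
for k in contours(m,50): 
  P=onplane(k,0.023,ci);c,r=cv2.minEnclosingCircle(P[:,:2].astype(np.float32)*1000);print('foot',c,r)
for nm,px in dict(jar=(418,168),mug=(415,233)).items(): print(nm,onplane([px],0.08,ci))
# amber orange full list in rows
E
```

```text
top cork [370.8506 181.1954] (array([ 0.613 , -0.2773]), np.float64(0.05670990772586132))
scene cork [197.7101 199.5942] (array([ 0.6129, -0.2731]), np.float64(0.05661182600381168))
dimmer [357.1098 221.5366] (array([ 0.4526, -0.2242]), (88.50390625, 89.89107513427734), 61.27094268798828)
foot (560.9895629882812, -26.546117782592773) 58.36652755737305
jar [[ 0.6479 -0.4283  0.08  ]]
mug [[ 0.4192 -0.4172  0.08  ]]
```

>>> drive_tool(series=[0, 0, 0, 0.74, 0.67, -0.02, 1, 0, 0, 0, 0.74, 0.67, -0.02, 1, 0, 0, 0, 0.74, 0.67, -0.02, 1, 0, 0, 0, 0.74, 0.67, -0.02, 1, 0, 0, 0, 0.74, 0.67, -0.02, 1])

```text
t: 0.78
tcp_pos: [0.3876, 0.3495, 0.2323]
tcp_rot: [3.14, -0.0, -0.395]
force: [0.3, 0.5, -0.2]
grip_width: 0.0874
```

>>> drive_tool(series=[0, 0, 0, 0.74, 0.67, -0.02, 1, 0, 0, 0, 0.74, 0.67, -0.02, 1, 0, 0, 0, 0.74, 0.67, -0.02, 1, 0, 0, 0, 0.74, 0.67, -0.02, 1, 0, 0, 0, 0.74, 0.67, -0.02, 1])

```text
t: 1.4
tcp_pos: [0.5155, 0.0763, 0.2386]
tcp_rot: [3.141, -0.0, -0.396]
force: [1.5, 0.6, 0.8]
grip_width: 0.0877
```

>>> drive_tool(series=[0, 0, 0, 0.29, 0.255, 0, 1, 0, 0, 0, 0.29, 0.255, 0, 1, 0, 0, 0, 0.29, 0.255, 0, 1, 0, 0, 0, 0.29, 0.255, 0, 1, 0, 0, 0, 0.29, 0.255, 0, 1])

```text
t: 2.02
tcp_pos: [0.5659, -0.0269, 0.2388]
tcp_rot: [3.141, -0.0, -0.395]
force: [-0.3, -0.4, 0.3]
grip_width: 0.0876
```

```bash
cat >> h.py <<'E'
def snap(n,name):
    from cell import bot
    s=bot.get_state();im=bot.read_camera(n);cv2.imwrite(f'pics/{name}.png',im[:,:,::-1])
    np.save(f'pics/{name}.npy',np.r_[s['tcp_pos'],s['tcp_rot']])
    return s,im,bot.camera_info(n)
def load(name):
    a=np.load(f'pics/{name}.npy');return dict(tcp_pos=a[:3],tcp_rot=a[3:]),cv2.imread(f'pics/{name}.png')[:,:,::-1].copy()
def plan(s,pos,yaw=None):
    T=tcpT(s);Rm=T[:3,:3]
    y=s['tcp_rot'][2] if yaw is None else yaw
    G=R.from_euler('xyz',[np.pi,0,y])
    rv=(R.from_matrix(Rm).inv()*G).as_rotvec()/(np.pi/2)
    return np.r_[rv,(Rm.T@(np.array(pos)-T[:3,3]))/0.3]
E
python3 - <<'E'
from h import *
s,im,ci=snap('wrist','w1')
print(s['t'],s['tcp_pos'],s['joints'])
H=hsv(im);h,S,v=[H[:,:,i].astype(int) for i in range(3)]
for k in contours((h>=100)&(h<=120)&(S>130)&(v>30),800): print(k.mean(0),circ(onplane(k,0.112,ci,s)),len(k))
E
```

```text
2.025 [ 0.5659 -0.0269  0.2388] [ 0.2984  0.1732 -0.2132  0.0008 -1.1848  0.8775]
[ 78.3278 237.8589] (array([0.5989, 0.1632]), np.float64(0.03316727217382987)) 241
[279.6517 201.1086] (array([ 0.5673, -0.0302]), np.float64(0.04335711497251292)) 267
[ 57.477  105.9138] (array([0.7162, 0.1103]), np.float64(0.029206276512710485)) 174
```

View pics/w1.png

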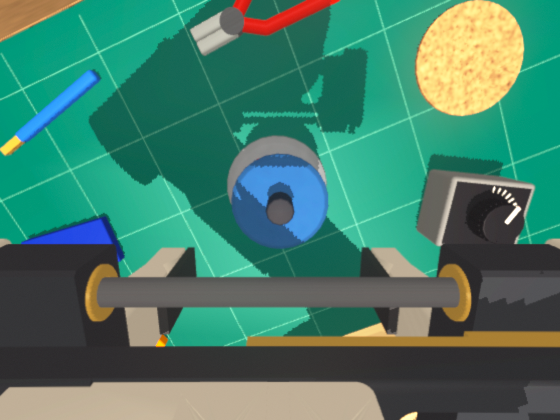

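>>> drive_tool(series=[0, 0, 0, 0.007, 0.008, 0.2, 1, 0, 0, 0, 0.007, 0.008, 0.4, 1, 0, 0, 0, 0.007, 0.008, 0.4, 1, 0, 0, 0, 0.007, 0.008, 0.4, 0.1, 0, 0, 0, 0.007, 0.008, 0.4, 0], force=25)

```text
t: 2.7
tcp_pos: [0.5688, -0.0292, 0.1217]
tcp_rot: [-3.14, -0.004, -0.393]
force: [-0.1, -1.3, 0.4]
grip_width: 0.0728
```

```bash
python3 - <<'E'
from h import *; from cell import bot
s,im=load('w1');ci=bot.camera_info('wrist');I=im.astype(int)
m=np.zeros(im.shape[:2],bool);m[0:130,400:540]=(I[0:130,400:540,0]>I[0:130,400:540,1]+10)
for k in contours(m,500): print('pad',circ(onplane(k,0.008,ci,s)),cv2.minEnclosingCircle(onplane(k,0.008,ci,s)[:,:2].astype(np.float32)))
print(bot.get_state()['grip_width'],bot.get_state()['tcp_pos'])
E
```

```text
pad (array([ 0.613 , -0.2756]), np.float64(0.05790146118043106)) ((0.6127791404724121, -0.27551767230033875), 0.05885409563779831)
0.072836058509499 [ 0.5688 -0.0292  0.1217]
```

>>> drive_tool(series=[0, 0, 0, 0, 0, 0, 0, 0, 0, 0, 0, 0, 0, 0, 0, 0, 0, 0, 0, 0, 0, 0, 0, 0, 0, 0, 0, 0, 0, 0, 0, 0, 0, 0, 0])

```text
t: 3.32
tcp_pos: [0.5687, -0.0293, 0.1217]
tcp_rot: [-3.14, -0.004, -0.393]
force: [-0.4, 0.2, -0.2]
grip_width: 0.0231
```

>>> drive_tool(series=[0, 0, 0, 0, 0, -0.2, 0, 0, 0, 0, 0.113, 0.176, -0.2, 0, 0, 0, 0, 0.225, 0.351, -0.2, 0, 0, 0, 0, 0.338, 0.526, -0.2, 0, 0, 0, 0, 0.451, 0.702, -0.2, 0])

```text
t: 3.95
tcp_pos: [0.6128, -0.2772, 0.1816]
tcp_rot: [-3.14, -0.004, -0.393]
force: [1.2, -0.2, -0.8]
grip_width: 0.0231
```

```bash
python3 - <<'E'
from h import *
s,im,ci=snap('wrist','w2')
print(s['t'],s['tcp_pos'],s['grip_width'],s['joints'])
print(plan(s,[0.613,-0.2755,0.0275]))
E
```

```text
3.95 [ 0.6128 -0.2772  0.1816] 0.023106113015853497 [-0.1359  0.3812 -0.0587 -0.0005 -1.127   1.314 ]
[-0.0009 -0.0023  0.     -0.0034 -0.0048  0.5138]
```

View pics/w2.png

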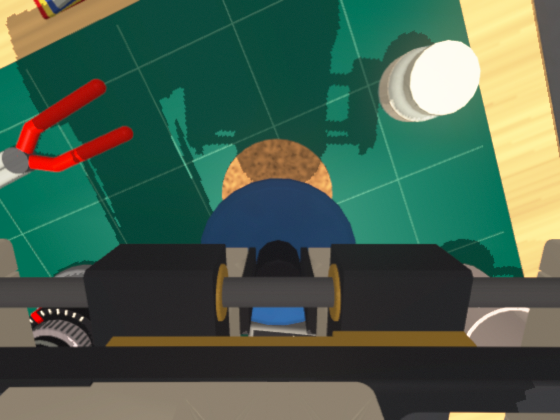

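>>> drive_tool(series=[0, -0.002, 0, -0.003, -0.005, 0.2, 0, 0, -0.002, 0, -0.003, -0.005, 0.38, 0, 0, -0.002, 0, -0.003, -0.005, 0.48, 0, 0, -0.002, 0, -0.003, -0.005, 0.512, 0, 0, -0.002, 0, -0.003, -0.005, 0.515, 0])

```text
t: 4.62
tcp_pos: [0.6132, -0.2825, 0.0268]
tcp_rot: [3.14, -0.0, -0.396]
force: [0.2, 0.8, -1.1]
grip_width: 0.0231
```

>>> drive_tool(series=[0, 0, 0, 0, 0, -0.015, 0, 0, 0, 0, -0.009, -0.022, -0.015, 0, 0, 0, 0, -0.009, -0.022, -0.015, 0, 0, 0, 0, -0.009, -0.022, -0.006, 0, 0, 0, 0, -0.009, -0.022, 0, 0])

```text
t: 5.25
tcp_pos: [0.6131, -0.2754, 0.0265]
tcp_rot: [3.14, 0.0, -0.396]
force: [-0.3, 0.4, -1.3]
grip_width: 0.0235
```

>>> drive_tool(series=[0, 0, 0, 0, 0, 0, 0.6, 0, 0, 0, 0, 0, 0, 0.6, 0, 0, 0, 0, 0, 0, 0.6, 0, 0, 0, 0, 0, -0.2, 0.6, 0, 0, 0, 0, 0, -0.4, 1])

```text
t: 5.88
tcp_pos: [0.6128, -0.2753, 0.1473]
tcp_rot: [3.14, 0.002, -0.396]
force: [1.4, -0.9, 0.2]
grip_width: 0.0581
```

```bash
python3 - <<'E'
from h import *
s,im,ci=snap('wrist','w3')
print(s['t'],s['tcp_pos'],s['grip_width'])
s,im,ci=snap('top','t3')
H=hsv(im);h,S,v=[H[:,:,i].astype(int) for i in range(3)]
for k in contours((h>=100)&(h<=120)&(S>130)&(v>30),40): print(k.mean(0),circ(onplane(k,0.017,ci)),len(k))
E
```

```text
5.875 [ 0.6128 -0.2753  0.1473] 0.05812906950705397
[370.7377 181.5902] (array([ 0.6092, -0.2753]), np.float64(0.038609233628465675)) 61
[225.3258 180.6854] (array([0.5872, 0.2449]), np.float64(0.04821915507703379)) 89
[249.7463 140.1642] (array([0.7477, 0.1682]), np.float64(0.03632602003641703)) 67
[ 89.4717 130.4057] (array([0.7684, 0.6611]), np.float64(0.10715606403754932)) 106
```

View pics/w3.png

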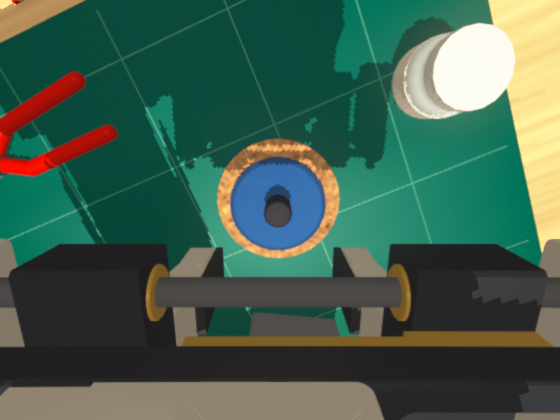

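View pics/t3.png

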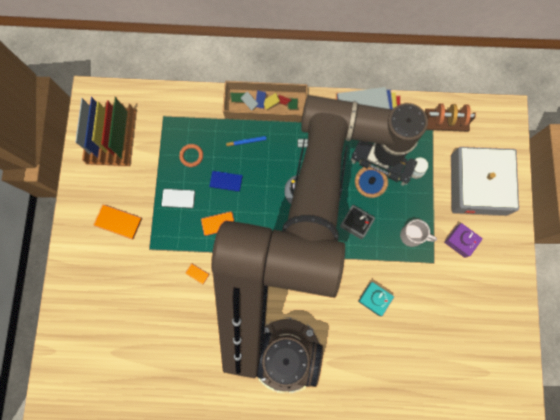

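```bash
python3 - <<'E'
from h import *; from cell import bot
print(plan(bot.get_state(),[0.567,-0.029,0.24]))
E
```

```text
[ 0.0002 -0.0079 -0.     -0.4687 -0.6977 -0.2895]
```

>>> drive_tool(series=[0, 0, 0, 0, 0, -0.2, 1, 0, -0.002, 0, -0.16, -0.23, -0.29, 1, 0, -0.002, 0, -0.32, -0.47, -0.29, 1, 0, -0.002, 0, -0.47, -0.698, -0.29, 1, 0, -0.002, 0, -0.47, -0.698, -0.29, 1])

```text
t: 6.6
tcp_pos: [0.5674, -0.0338, 0.2405]
tcp_rot: [-3.141, -0.01, -0.395]
force: [1.3, 0.8, -0.7]
grip_width: 0.0874
```

```bash
python3 - <<'E'
from h import *
s,im,ci=snap('wrist','w4')
print(s['t'],s['tcp_pos'],s['tcp_rot'],s['grip_width'])
cv2.imwrite('pics/w4z.png',cv2.resize(im[100:260,180:380],None,fx=3.9,fy=3.7,interpolation=cv2.INTER_CUBIC)[:,:,::-1])
E
```

```text
6.6 [ 0.5674 -0.0338  0.2405] [-3.1412 -0.0103 -0.3949] 0.0873977409363411
```

View pics/w4z.png

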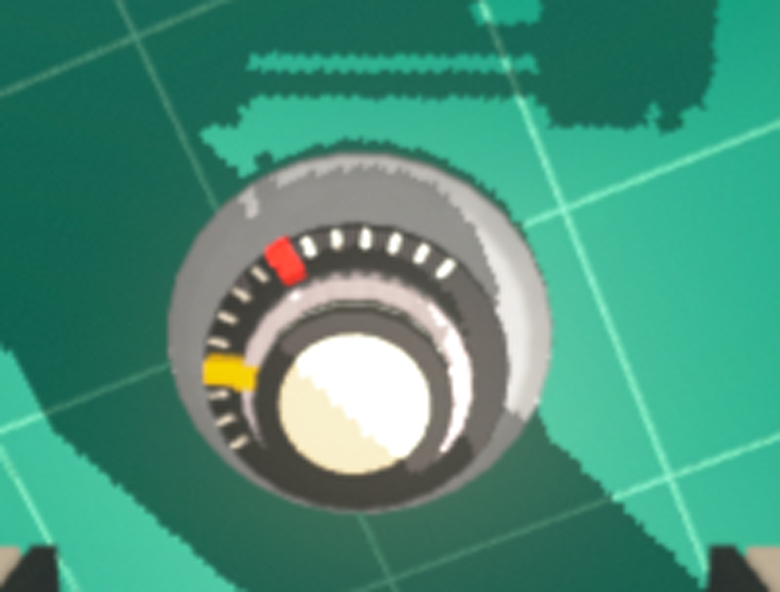

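View pics/w4.png

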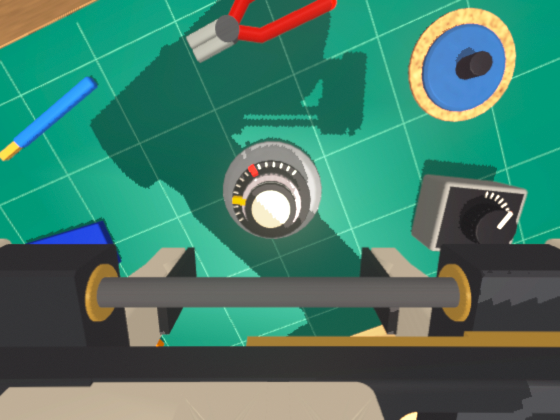

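```bash
cat > lamp.py <<'E'
from h import *; from cell import bot
def lamp(name):
    s,im=load(name);ci=bot.camera_info('wrist');H=hsv(im);h,S,v=[H[:,:,i].astype(int) for i in range(3)]
    T=np.r_[s['tcp_pos']];p=proj([0.567,-0.028,0.09],ci,s)[0].astype(int)
    w=np.zeros(h.shape,bool);w[max(0,p[1]-70):p[1]+70,max(0,p[0]-70):p[0]+70]=1
    C=None
    ks=contours(w&(v>210)&(S<60),200)
    for k in ks:
        c=circ(onplane(k,0.103,ci,s));print('white',k.mean(0),c,len(k))
        if abs(c[1]-.018)<.003: C=c[0]
    for nm,m,z in(('red',((h<6)|(h>174))&(S>150)&(v>120),.065),('tab',(h>=21)&(h<=32)&(S>150)&(v>120),.080)):
        for k in contours(w&m,15):
            M=cv2.moments(k.astype(np.float32).reshape(-1,1,2));q=[M['m10']/M['m00'],M['m01']/M['m00']]
            P=onplane([q],z,ci,s)[0]
            if C is not None:d=P[:2]-C;print(nm,q,P,'r',np.hypot(*d),'ang',np.arctan2(d[1],d[0]))
    return C
if __name__=='__main__':
    import sys;lamp(sys.argv[1])
E
python3 lamp.py w4
```

```text
white [270.6509 208.4151] (array([ 0.5657, -0.0267]), np.float64(0.017572888686151925)) 106
white [277.1833 190.9833] (array([ 0.5694, -0.0286]), np.float64(0.025892591722863574)) 180
white [310.4536 186.2371] (array([ 0.5747, -0.0528]), np.float64(0.021581221058552764)) 97
red [252.67639902676396, 170.38442822384425] [ 0.6021 -0.0209  0.065 ] r 0.036903354950174425 ang 0.15774262608797282
tab [238.25225225225225, 200.1063063063063] [0.5815 0.0029 0.08  ] r 0.03359819605936382 ang 1.080556716314224
```

```bash
python3 - <<'E'
from h import *; from cell import bot
s=bot.get_state();print(s['tcp_pos'],s['tcp_rot']);print(plan(s,[0.566,-0.027,0.22],0.95))
E
```

```text
[ 0.5666 -0.0283  0.2409] [-3.1391 -0.0103 -0.3921]
[ 0.0031 -0.0066 -0.8544 -0.0043 -0.0032  0.0697]
```

>>> drive_tool(series=[0.003, -0.007, -0.854, -0.004, -0.003, 0.07, 1, 0.003, -0.007, -0.854, -0.004, -0.003, 0.07, 1, 0.003, -0.007, -0.854, -0.004, -0.003, 0.07, 1, 0.003, -0.007, -0.854, -0.004, -0.003, 0.07, 1, 0.003, -0.007, -0.854, -0.004, -0.003, 0.07, 1])

```text
t: 7.28
tcp_pos: [0.566, -0.0271, 0.22]
tcp_rot: [3.14, -0.003, 0.549]
force: [0.9, 0.3, -0.6]
grip_width: 0.0878
```

```bash
python3 - <<'E'
from h import *; from cell import bot
s=bot.get_state();print(s['tcp_pos'],s['tcp_rot'],s['joint_vel']);print(plan(s,[0.566,-0.027,0.22],0.95))
E
```

```text
[ 0.566  -0.0271  0.22  ] [ 3.1403 -0.0026  0.5491] [-0.0047  0.0083  0.0124 -0.0053 -0.0144  1.4971]
[ 0.0012 -0.0015 -0.2552  0.0001 -0.0004  0.0001]
```

>>> drive_tool(series=[0, -0.001, -0.256, 0, 0, 0, 1, 0, -0.001, -0.256, 0, 0, 0, 1, 0, -0.001, -0.256, 0, 0, 0, 1, 0, -0.001, -0.256, 0, 0, 0, 1, 0, -0.001, -0.256, 0, 0, 0, 1])

```text
t: 7.9
tcp_pos: [0.566, -0.0271, 0.2201]
tcp_rot: [3.14, -0.0, 0.949]
force: [-0.2, 1.0, -0.5]
grip_width: 0.0877
```

```bash
python3 - <<'E'
from h import *
s,im,ci=snap('wrist','w5')
print(s['t'],s['tcp_pos'],s['tcp_rot'],s['joints'],s['joint_vel'])
E
python3 lamp.py w5
```

```text
7.9 [ 0.566  -0.0271  0.2201] [ 3.1396 -0.0004  0.9488] [ 0.2983  0.1848 -0.2429  0.0015 -1.1415  2.2207] [ 0.0002  0.0003 -0.0002  0.0002 -0.0006  0.0093]
```

View pics/w5.png

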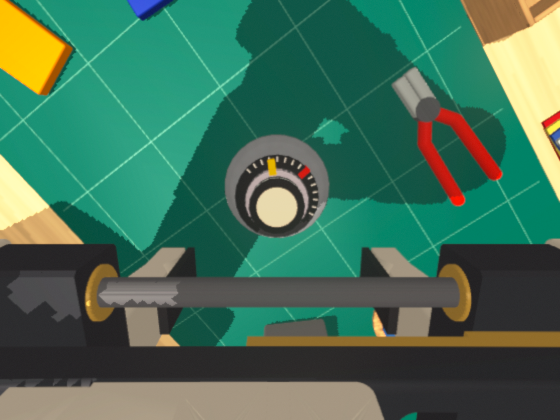

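```bash
sed -i 's/(v>210)&(S<60)/(v>VT)\&(S<90)/; s/^def lamp(name):/VT=170\ndef lamp(name):/' lamp.py; python3 lamp.py w5; python3 - <<'E'
from h import *
s,im=load('w5');print(im[206,277],im[190,277],hsv(im)[206,277])
cv2.imwrite('pics/w5z.png',cv2.resize(im[120:250,200:360],None,fx=4.5,fy=4.5,interpolation=cv2.INTER_CUBIC)[:,:,::-1])
E
```

```text
white [276.2973 206.7748] (array([ 0.5653, -0.0259]), np.float64(0.01744136849781046)) 111
red [303.77536231884056, 172.21014492753622] [ 0.6018 -0.0209  0.065 ] r 0.03682985492528285 ang 0.13792342531099028
tab [271.4206349206349, 166.00634920634917] [0.581  0.0038 0.08  ] r 0.03359000001512337 ang 1.0842027471321172
[233 218 176] [233 217 174] [ 22  62 233]
```

View pics/w5z.png

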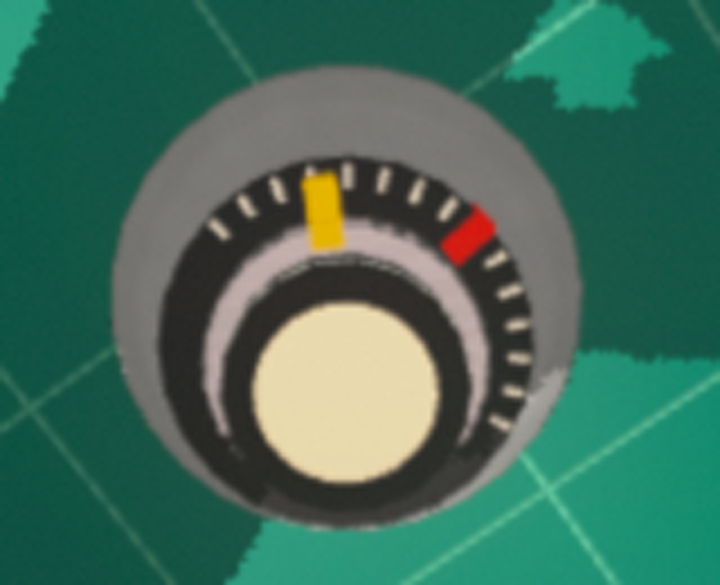

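>>> drive_tool(series=[0, 0, 0, 0.001, -0.003, 0.18, 1, 0, 0, 0, 0.001, -0.003, 0.34, 1, 0, 0, 0, 0.001, -0.003, 0.43, 1, 0, 0, 0, 0.001, -0.003, 0.47, 1, 0, 0, 0, 0.001, -0.003, 0.49, 1])

```text
t: 8.57
tcp_pos: [0.5661, -0.0265, 0.073]
tcp_rot: [3.139, -0.0, 0.949]
force: [0.5, 0.3, 0.3]
grip_width: 0.0878
```

```bash
python3 - <<'E'
from h import *; from cell import bot
s=bot.get_state();print(s['t'],s['tcp_pos'],s['tcp_rot'],s['force'],s['joint_vel']);print(plan(s,[0.5654,-0.0262,0.071],0.95))
E
```

```text
8.575 [ 0.5661 -0.0265  0.073 ] [ 3.1394 -0.0003  0.949 ] [0.4547 0.3385 0.2681] [ 0.0007  0.0436 -0.0336  0.0031  0.104   0.0031]
[ 0.0014 -0.0002 -0.0007 -0.0007 -0.0025  0.0068]
```

Close gently on the ring.

>>> drive_tool(series=[0.001, 0, 0, -0.001, -0.002, 0.006, 0.62, 0.001, 0, 0, -0.001, -0.002, 0.006, 0.5, 0.001, 0, 0, -0.001, -0.002, 0.006, 0.5, 0.001, 0, 0, -0.001, -0.002, 0.006, 0.5, 0.001, 0, 0, -0.001, -0.002, 0.006, 0.5], force=12)

```text
t: 9.2
tcp_pos: [0.5657, -0.0262, 0.0719]
tcp_rot: [3.14, -0.001, 0.949]
force: [-2.8, 2.4, 5.5]
grip_width: 0.0593
```

```bash
python3 - <<'E'
from h import *; from cell import bot
s=bot.get_state();print(s['t'],s['tcp_pos'],s['tcp_rot'],s['force'],s['torque'],s['grip_width'])
E
```

```text
9.2 [ 0.5657 -0.0262  0.0719] [ 3.1404 -0.001   0.9491] [-2.781   2.3522  5.5088] [ 0.6894  0.7799 -0.082 ] 0.05933560248834022
```

>>> drive_tool(series=[0, 0, 0.1, 0, 0, 0, 0.5, 0, 0, 0.2, 0, 0, 0, 0.5, 0, 0, 0.3, 0, 0, 0, 0.5, 0, 0, 0.4, 0, 0, 0, 0.5, 0, 0, 0.48, 0, 0, 0, 0.5])

```text
t: 9.82
tcp_pos: [0.5654, -0.0257, 0.0719]
tcp_rot: [-3.141, -0.001, 0.191]
force: [-2.3, 2.8, 2.2]
grip_width: 0.0595
```

```bash
python3 - <<'E'
from h import *; from cell import bot
s=bot.get_state();print(s['t'],s['tcp_pos'],s['tcp_rot'],s['force'],s['torque'],s['grip_width'])
print(plan(s,[0.5655,-0.0262,0.0718],0.949-0.94))
E
```

```text
9.825 [ 0.5654 -0.0257  0.0719] [-3.1412 -0.0012  0.1907] [-2.3197  2.795   2.2232] [1.345  0.966  0.1026] 0.05947091487171326
[-0.0003 -0.0008  0.1157  0.      0.0016  0.0004]
```

>>> drive_tool(series=[0, 0, 0.06, 0, 0.001, 0, 0.5, 0, 0, 0.1, 0, 0.001, 0, 0.5, 0, 0, 0.117, 0, 0.001, 0, 0.5, 0, 0, 0.117, 0, 0.001, 0, 0.5, 0, 0, 0.117, 0, 0.001, 0, 0.5])

```text
t: 10.45
tcp_pos: [0.5654, -0.0256, 0.0719]
tcp_rot: [-3.14, -0.001, 0.008]
force: [-2.0, 4.6, 1.6]
grip_width: 0.0596
```

>>> drive_tool(series=[0, 0, 0, 0, 0, 0, 1, 0, 0, 0, 0, 0, 0, 1, 0, 0, 0, 0, 0, 0, 1, 0, 0, 0, 0, 0, -0.2, 1, 0, 0, 0, 0, 0, -0.4, 1])

```text
t: 11.08
tcp_pos: [0.5648, -0.0262, 0.1929]
tcp_rot: [-3.141, 0.001, 0.008]
force: [2.0, 0.9, 0.5]
grip_width: 0.0877
```

>>> drive_tool(series=[0, 0, 0, 0, 0, -0.08, 1, 0, 0, 0, 0, 0, -0.08, 1, 0, 0, 0, 0, 0, -0.08, 1, 0, 0, 0, 0, 0, -0.08, 1, 0, 0, 0, 0, 0, -0.08, 1])

```text
t: 11.7
tcp_pos: [0.5644, -0.0263, 0.2159]
tcp_rot: [3.141, 0.002, 0.008]
force: [-0.6, -0.1, -0.4]
grip_width: 0.0876
```

```bash
python3 - <<'E'
from h import *
s,im,ci=snap('wrist','w6')
print(s['t'],s['tcp_pos'],s['tcp_rot'],s['joint_vel'],s['grip_width'])
cv2.imwrite('pics/w6z.png',cv2.resize(im[120:250,200:360],None,fx=4.5,fy=4.5,interpolation=cv2.INTER_CUBIC)[:,:,::-1])
E
python3 lamp.py w6
```

```text
11.7 [ 0.5644 -0.0263  0.2159] [3.1413 0.0024 0.0079] [ 0.0006 -0.0027  0.0039  0.0015  0.0002  0.0014] 0.08762959102973635
white [277.2479 207.2308] (array([ 0.5655, -0.0264]), np.float64(0.018121223985502782)) 117
white [277.6567 188.9785] (array([ 0.57  , -0.0261]), np.float64(0.02591390943637844)) 233
white [318.3242 185.2527] (array([ 0.5822, -0.0281]), np.float64(0.04047526604794733)) 182
tab [271.95892575039494, 166.25276461295417] [ 0.5983 -0.0213  0.08  ] r 0.033195344519538886 ang 0.15290051618081987
```

View pics/w6z.png

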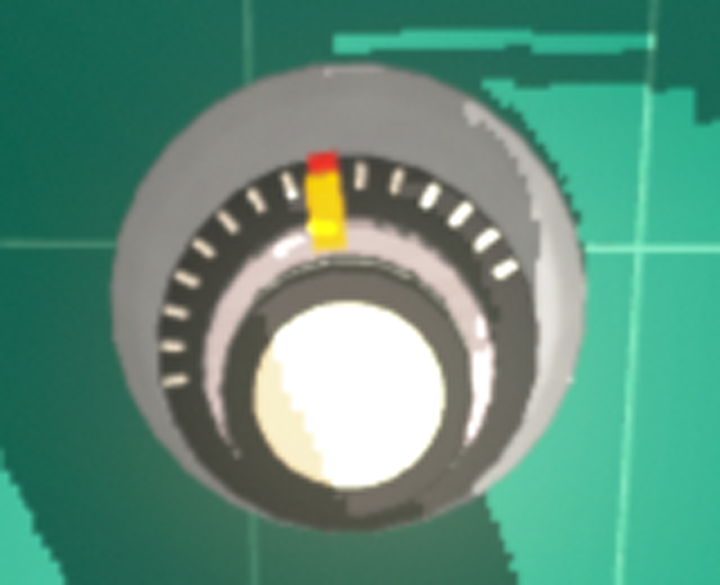

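>>> drive_tool(series=[0, 0, 0.11, -0.08, -0.18, 0, 1, 0, 0, 0.22, -0.17, -0.36, 0.02, 1, 0, 0, 0.33, -0.26, -0.55, 0.02, 1, 0, 0, 0.44, -0.35, -0.75, 0.04, 1, 0, 0, 0.55, -0.446, -0.957, 0.05, 1])

```text
t: 12.38
tcp_pos: [0.4454, 0.2248, 0.2033]
tcp_rot: [3.14, 0.001, -0.815]
force: [0.9, 0.5, 0.0]
grip_width: 0.0875
```

```bash
python3 - <<'E'
from h import *; from cell import bot
s=bot.get_state();print(s['tcp_pos'],s['tcp_rot'],s['joints']);print(plan(s,[0.4318,0.2605,0.20],-1.288))
E
```

```text
[0.4454 0.2248 0.2033] [ 3.14    0.0012 -0.8147] [ 0.8609  0.0859 -0.4004 -0.0015 -1.086  -0.1041]
[ 0.0012  0.0005  0.3013 -0.1177 -0.0487  0.0109]
```

>>> drive_tool(series=[0.001, 0, 0.1, -0.08, -0.03, 0.01, 1, 0.001, 0, 0.2, -0.118, -0.049, 0.01, 1, 0.001, 0, 0.3, -0.118, -0.049, 0.01, 1, 0.001, 0, 0.301, -0.118, -0.049, 0.01, 1, 0.001, 0, 0.301, -0.118, -0.049, 0.01, 1])

```text
t: 13.0
tcp_pos: [0.4318, 0.2605, 0.2001]
tcp_rot: [3.141, 0.001, -1.284]
force: [-0.2, 0.0, 0.0]
grip_width: 0.0879
```

```bash
python3 - <<'E'
from h import *
s,im,ci=snap('wrist','w7')
print(s['t'],s['tcp_pos'],s['tcp_rot'],s['joint_vel'],s['joints'])
H=hsv(im);h,S,v=[H[:,:,i].astype(int) for i in range(3)]
for k in contours((h>=8)&(h<=20)&(S>200)&(v>90),500): print(k.mean(0),rect(onplane(k,0.017,ci,s)))
E
```

```text
13.0 [0.4318 0.2605 0.2001] [ 3.141   0.0005 -1.2843] [-0.0019 -0.0009  0.0009  0.0005  0.0017 -0.0086] [ 0.9323  0.0969 -0.3957 -0.0009 -1.0784 -0.6454]
[275.48   191.3467] (array([0.433 , 0.2615]), (59.236228942871094, 108.19932556152344), 16.663381576538086)
```

View pics/w7.png

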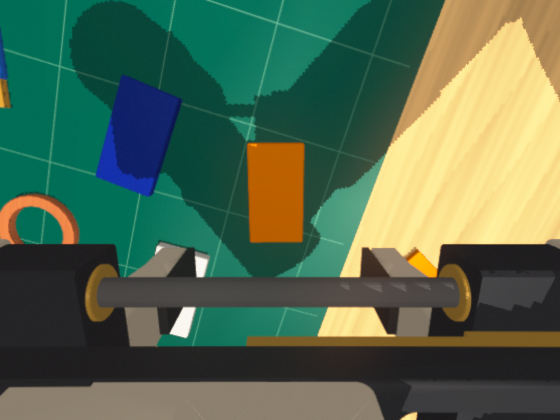

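>>> drive_tool(series=[0, 0, -0.003, -0.002, -0.005, 0.2, 0.92, 0, 0, -0.003, -0.002, -0.005, 0.4, 0.92, 0, 0, -0.003, -0.002, -0.005, 0.56, 0.92, 0, 0, -0.003, -0.002, -0.005, 0.63, 0.92, 0, 0, -0.003, -0.002, -0.005, 0.643, 0.92])

```text
t: 13.68
tcp_pos: [0.4325, 0.2604, 0.0059]
tcp_rot: [3.138, -0.001, -1.279]
force: [-0.3, -0.0, 0.7]
grip_width: 0.0808
```

>>> drive_tool(series=[0, 0, 0, 0, 0, 0, 0.5, 0, 0, 0, 0, 0, 0, 0.5, 0, 0, 0, 0, 0, 0, 0.5, 0, 0, 0, 0, 0, 0, 0.5, 0, 0, 0, 0, 0, 0, 0.5], force=25)

```text
t: 14.3
tcp_pos: [0.4331, 0.2611, 0.007]
tcp_rot: [3.14, -0.0, -1.279]
force: [-0.6, 0.0, 6.6]
grip_width: 0.0595
```

>>> drive_tool(series=[0, 0, 0, 0, 0, -0.05, 0.5, 0, 0, 0, 0, 0, -0.16, 0.5, 0, 0, 0, 0, 0, -0.3, 0.5, 0, 0, 0, 0, 0, -0.42, 0.5, 0, 0, 0, 0, 0, -0.5, 0.5])

```text
t: 14.92
tcp_pos: [0.4333, 0.2614, 0.1589]
tcp_rot: [-3.141, 0.001, -1.279]
force: [0.2, 0.6, -2.5]
grip_width: 0.0597
```

```bash
python3 - <<'E'
from h import *
s,im,ci=snap('wrist','w8')
print(s['t'],s['tcp_pos'],s['tcp_rot'],s['force'],s['grip_width'])
print(plan(s,[0.5655,-0.0263,0.16],-1.279))
E
```

```text
14.925 [0.4333 0.2614 0.1589] [-3.1414  0.001  -1.2787] [ 0.2179  0.6413 -2.4787] 0.05974201760437347
[-0.0001  0.0006  0.0002  1.0452 -0.1459 -0.0047]
```

View pics/w8.png

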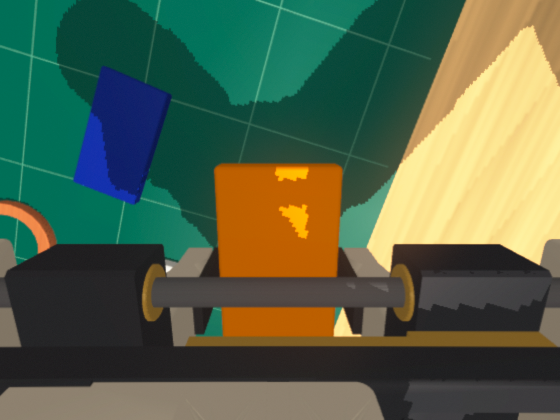

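```bash
python3 - <<'E'
from h import *; from cell import bot
s,im=load('w8');ci=bot.camera_info('wrist')
P=onplane([[217,165],[279,165],[341,165]],s['tcp_pos'][2]+0.010,ci,s)
print((P-s['tcp_pos'])@tcpT(s)[:3,:3])
E
```

```text
[[ 0.0541 -0.0269 -0.01  ]
 [ 0.0541  0.0014 -0.0101]
 [ 0.0541  0.0297 -0.0101]]
```

>>> drive_tool(series=[0, 0, 0, 0.14, -0.02, 0, 0.5, 0, 0, 0, 0.31, -0.044, 0, 0.5, 0, 0, 0, 0.48, -0.067, 0, 0.5, 0, 0, 0, 0.65, -0.09, 0, 0.5, 0, 0, 0, 0.8, -0.112, 0, 0.5])

```text
t: 15.6
tcp_pos: [0.5359, 0.0405, 0.1607]
tcp_rot: [-3.138, 0.003, -1.278]
force: [0.4, 0.5, -2.7]
grip_width: 0.0595
```

```bash
python3 - <<'E'
from h import *; from cell import bot
s=bot.get_state();print(s['tcp_pos'],s['tcp_rot'],s['grip_width']);print(plan(s,[0.5655,-0.0263,0.15],-1.279))
E
```

```text
[0.5359 0.0405 0.1607] [-3.1385  0.0026 -1.2785] 0.059472965802676914
[-0.002   0.0017  0.0003  0.2416 -0.0302  0.0352]
```

>>> drive_tool(series=[-0.002, 0.001, 0, 0.1, -0.012, 0.01, 0.5, -0.002, 0.001, 0, 0.19, -0.024, 0.03, 0.5, -0.002, 0.001, 0, 0.235, -0.03, 0.035, 0.5, -0.002, 0.001, 0, 0.242, -0.03, 0.035, 0.5, -0.002, 0.001, 0, 0.242, -0.03, 0.035, 0.5])

```text
t: 16.23
tcp_pos: [0.5652, -0.026, 0.1501]
tcp_rot: [-3.142, 0.001, -1.278]
force: [0.1, 0.6, -1.3]
grip_width: 0.0598
```

```bash
python3 - <<'E'
from h import *; from cell import bot
s=bot.get_state();print(s['tcp_pos'],s['tcp_rot'],s['joint_vel'],s['grip_width']);print(plan(s,[0.5655,-0.0263,0.1075],-1.279))
E
```

```text
[ 0.5652 -0.026   0.1501] [-3.1415  0.0012 -1.2783] [ 0.0112 -0.0062 -0.0024 -0.     -0.0006 -0.0013] 0.05980931467947305
[-0.      0.0008  0.0004  0.0014 -0.0005  0.142 ]
```

>>> drive_tool(series=[0, 0.001, 0, 0.001, 0, 0.045, 0.5, 0, 0.001, 0, 0.001, 0, 0.09, 0.5, 0, 0.001, 0, 0.001, 0, 0.118, 0.5, 0, 0.001, 0, 0.001, 0, 0.132, 0.5, 0, 0.001, 0, 0.001, 0, 0.138, 0.5])

```text
t: 16.85
tcp_pos: [0.5653, -0.0262, 0.1084]
tcp_rot: [3.141, -0.0, -1.278]
force: [-0.2, 0.4, -1.5]
grip_width: 0.0595
```

>>> drive_tool(series=[0, 0, 0, 0, 0, 0.002, 0.5, 0, 0, 0, 0, 0, 0.004, 0.5, 0, 0, 0, 0, 0, 0.005, 0.5, 0, 0, 0, 0, 0, 0.005, 0.5, 0, 0, 0, 0, 0, 0.005, 0.5])

```text
t: 17.48
tcp_pos: [0.5654, -0.0262, 0.107]
tcp_rot: [3.142, -0.0, -1.278]
force: [0.2, -0.2, -1.1]
grip_width: 0.0595
```

>>> drive_tool(series=[0, 0, 0, 0, 0, 0.002, 0.5, 0, 0, 0, 0, 0, 0.002, 0.5, 0, 0, 0, 0, 0, 0.003, 0.5, 0, 0, 0, 0, 0, 0.003, 0.5, 0, 0, 0, 0, 0, 0.003, 0.5])

```text
t: 18.1
tcp_pos: [0.5654, -0.0262, 0.107]
tcp_rot: [-3.141, -0.001, -1.278]
force: [-3.9, 1.5, 8.1]
grip_width: 0.0598
```

>>> drive_tool(series=[0, 0, 0, 0, 0, -0.001, 0.75, 0, 0, 0, 0, 0, -0.001, 0.85, 0, 0, 0, 0, 0, -0.001, 0.9, 0, 0, 0, 0, 0, -0.001, 0.9, 0, 0, 0, 0, 0, -0.001, 0.9])

```text
t: 18.73
tcp_pos: [0.5654, -0.0263, 0.1072]
tcp_rot: [-3.141, -0.001, -1.278]
force: [-0.5, -0.1, -0.4]
grip_width: 0.0789
```

>>> drive_tool(series=[0, 0, 0, 0, 0, -0.08, 0.9, 0, 0, 0, 0, 0, -0.2, 0.9, 0, 0, 0, 0, 0, -0.32, 0.9, 0, 0, 0, 0, 0, -0.38, 0.9, 0, 0, 0, 0, 0, -0.4, 0.9])

```text
t: 19.35
tcp_pos: [0.5658, -0.0261, 0.2284]
tcp_rot: [-3.139, -0.001, -1.278]
force: [0.1, 0.3, -0.2]
grip_width: 0.0789
```

```bash
python3 - <<'E'
from h import *
s,im,ci=snap('wrist','w9')
print(s['t'],s['tcp_pos'],s['joint_vel'])
H=hsv(im);h,S,v=[H[:,:,i].astype(int) for i in range(3)]
for k in contours((h>=8)&(h<=22)&(S>150)&(v>80),1500): print(k.mean(0),rect(onplane(k,0.117,ci,s)))
E
```

```text
19.35 [ 0.5658 -0.0261  0.2284] [ 0.0018 -0.014   0.0406 -0.0094 -0.091  -0.0009]
[395.9196 340.2018] (array([0.4207, 0.0639]), (320.09869384765625, 16.813222885131836), 17.077293395996094)
[276.2766 206.3376] (array([ 0.5668, -0.0254]), (66.31837463378906, 109.07675170898438), 16.823278427124023)
```

View pics/w9.png

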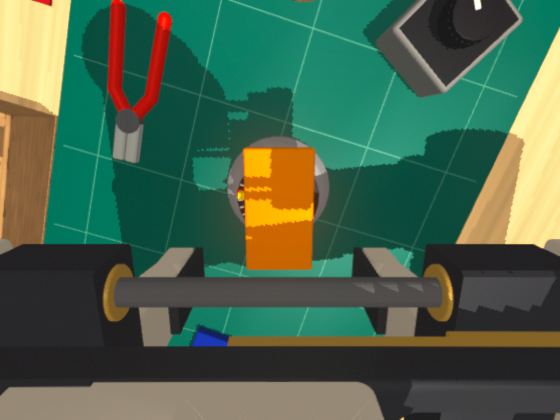

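>>> drive_tool(series=[0, 0, 0, 0.14, 0.15, 0, 1, 0, 0, 0, 0.28, 0.3, 0, 1, 0, 0, 0, 0.42, 0.45, 0.02, 1, 0, 0, 0, 0.518, 0.549, 0.03, 1, 0, 0, 0, 0.518, 0.549, 0.03, 1])

```text
t: 20.02
tcp_pos: [0.4507, -0.2242, 0.2177]
tcp_rot: [3.141, 0.0, -1.281]
force: [0.7, 0.3, 0.1]
grip_width: 0.0877
```

>>> drive_tool(series=[0, 0, 0, 0, 0, 0, 1, 0, 0, 0, 0, 0, 0, 1, 0, 0, 0, 0, 0, 0, 1, 0, 0, 0, 0, 0, 0, 1, 0, 0, 0, 0, 0, 0, 1])

```text
t: 20.65
tcp_pos: [0.4509, -0.2239, 0.2178]
tcp_rot: [3.141, 0.0, -1.281]
force: [-0.4, -0.8, -0.7]
grip_width: 0.0873
```

```bash
python3 - <<'E'
from h import *
s,im,ci=snap('wrist','w10')
print(s['t'],s['tcp_pos'],s['tcp_rot'],s['joint_vel'],s['joints'])
p=proj([0.453,-0.222,0.08],ci,s)[0].astype(int);print(p)
cv2.imwrite('pics/w10z.png',cv2.resize(im[100:260,180:380],None,fx=3.7,fy=3.7,interpolation=cv2.INTER_CUBIC)[:,:,::-1])
E
```

```text
20.65 [ 0.4509 -0.2239  0.2178] [ 3.1413  0.0003 -1.281 ] [-0.0023  0.0001 -0.0005  0.0011 -0.0006 -0.0008] [-0.0702  0.081  -0.3713 -0.0002 -1.1189  0.3601]
[274 204]
```

View pics/w10.png

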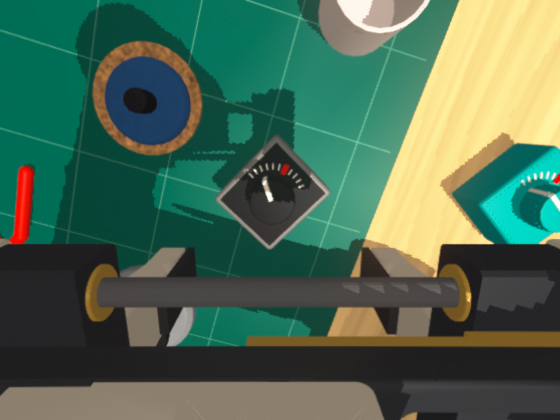

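View pics/w10z.png

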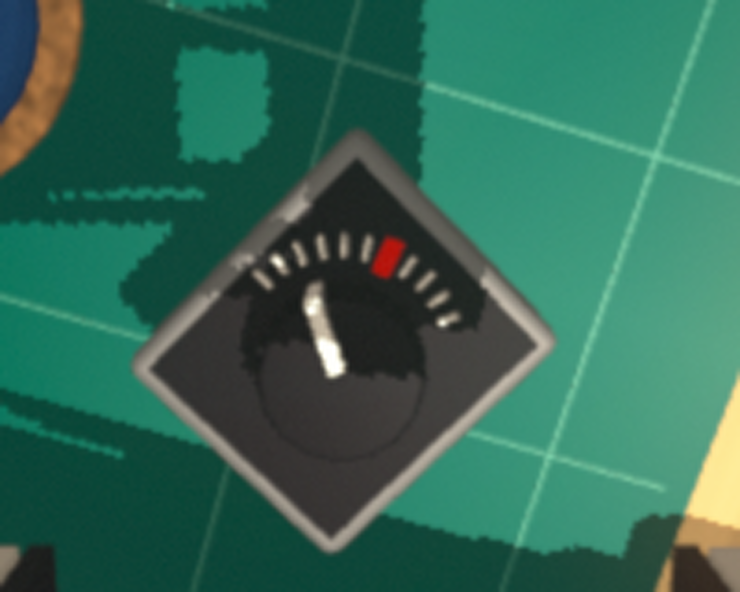

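```bash
cat > dim.py <<'E'
from h import *; from cell import bot
def f(name,box,red,ptr,knob,org=(180,100),k=3.7):
    s,im=load(name);ci=bot.camera_info('wrist')
    g=lambda q:np.array(q,float)/k+np.array(org)
    B=onplane(g(box),.061,ci,s)[:,:2];c=B.mean(0)
    e=[B[(i+1)%4]-B[i] for i in range(4)]
    print('centre',c,'sides',[np.hypot(*x) for x in e],'dirs',[np.degrees(np.arctan2(x[1],x[0])) for x in e])
    r=onplane(g([red]),.061,ci,s)[0,:2]-c;print('red',np.hypot(*r),np.arctan2(r[1],r[0]))
    P=onplane(g(ptr),.091,ci,s)[:,:2];d=P[1]-P[0];print('ptr pts rel',P-c,'dir',np.arctan2(d[1],d[0]),'tip from c',np.arctan2(*(P[1]-c)[::-1]))
    print('knob',onplane(g([knob]),.091,ci,s)[0])
E
python3 - <<'E'
from dim import *
f('w10',[(135,370),(332,552),(552,343),(360,130)],(388,257),[(336,372),(313,285)],(342,378))
E
```

```text
centre [ 0.4555 -0.2261] sides [np.float64(0.0748141966708545), np.float64(0.08476931606645616), np.float64(0.07601123402791377), np.float64(0.08781009756198498)] dirs [np.float64(151.71162933642017), np.float64(-118.11628184256774), np.float64(-30.57303792578398), np.float64(62.61943451501218)]
red 0.02864251902059307 -1.7017931671239437
ptr pts rel [[ 0.0021 -0.0015]
 [ 0.0134 -0.0205]] dir -1.0344685841378596 tip from c -0.992610217922629
knob [ 0.4558 -0.2265  0.091 ]
```

>>> drive_tool(series=[0, 0, 0, 0.012, -0.013, 0.18, 1, 0, 0, 0, 0.012, -0.013, 0.34, 1, 0, 0, 0, 0.012, -0.013, 0.44, 1, 0, 0, 0, 0.012, -0.013, 0.48, 0.7, 0, 0, 0, 0.012, -0.013, 0.495, 0.4], force=12)

```text
t: 21.32
tcp_pos: [0.4558, -0.2264, 0.0693]
tcp_rot: [3.141, 0.0, -1.281]
force: [-0.2, -0.5, 1.1]
grip_width: 0.0726
```

>>> drive_tool(series=[0, 0, 0, 0, 0, 0, 0.3, 0, 0, 0, 0, 0, 0, 0.3, 0, 0, 0, 0, 0, 0, 0.3, 0, 0, 0, 0, 0, 0, 0.3, 0, 0, 0, 0, 0, 0, 0.3])

```text
t: 21.95
tcp_pos: [0.4573, -0.2263, 0.0701]
tcp_rot: [-3.14, -0.001, -1.28]
force: [3.9, 4.5, 4.7]
grip_width: 0.0417
```

>>> drive_tool(series=[0, 0, 0.1, 0, 0, 0, 0.3, 0, 0, 0.2, 0, 0, 0, 0.3, 0, 0, 0.3, 0, 0, 0, 0.3, 0, 0, 0.4, 0, 0, 0, 0.3, 0, 0, 0.446, 0, 0, 0, 0.3])

```text
t: 22.58
tcp_pos: [0.4565, -0.2263, 0.0701]
tcp_rot: [-3.141, 0.0, -1.984]
force: [-0.7, 2.6, 4.5]
grip_width: 0.0417
```

```bash
python3 - <<'E'
from h import *; from cell import bot
s=bot.get_state();print(s['tcp_pos'],s['tcp_rot'],s['grip_width'],s['force']);print(plan(s,[0.4565,-0.2263,0.07],-1.98))
E
```

```text
[ 0.4565 -0.2263  0.0701] [-3.1409  0.0001 -1.9845] 0.04166533701124856 [-0.7259  2.6431  4.5426]
[-0.0005  0.0001 -0.0028  0.0001 -0.0002  0.0005]
```

Hold, open, rise, settle, look.

>>> drive_tool(series=[0, 0, 0, 0, 0, 0, 0.3, 0, 0, 0, 0, 0, 0, 0.3, 0, 0, 0, 0, 0, 0, 0.8, 0, 0, 0, 0, 0, 0, 0.8, 0, 0, 0, 0, 0, 0, 0.8])

```text
t: 23.2
tcp_pos: [0.4561, -0.2263, 0.07]
tcp_rot: [-3.141, -0.0, -1.984]
force: [0.7, 0.7, 0.9]
grip_width: 0.0662
```

>>> drive_tool(series=[0, 0, 0, 0, 0, -0.15, 0.9, 0, 0, 0, 0, 0, -0.3, 0.9, 0, 0, 0, 0, 0, -0.45, 0.9, 0, 0, 0, 0, 0, -0.49, 0.9, 0, 0, 0, 0, 0, -0.49, 0.9])

```text
t: 23.82
tcp_pos: [0.4562, -0.2262, 0.2172]
tcp_rot: [-3.14, 0.001, -1.984]
force: [-0.2, 0.2, -0.7]
grip_width: 0.0791
```

```bash
python3 - <<'E'
from h import *
s,im,ci=snap('wrist','w11')
print(s['t'],s['tcp_pos'],s['tcp_rot'],s['joint_vel'])
cv2.imwrite('pics/w11z.png',cv2.resize(im[100:260,180:380],None,fx=3.7,fy=3.7,interpolation=cv2.INTER_CUBIC)[:,:,::-1])
E
```

```text
23.825 [ 0.4562 -0.2262  0.2172] [-3.1403  0.0006 -1.9845] [-0.0005  0.0266 -0.0345 -0.0084  0.019  -0.0006]
```

View pics/w11z.png

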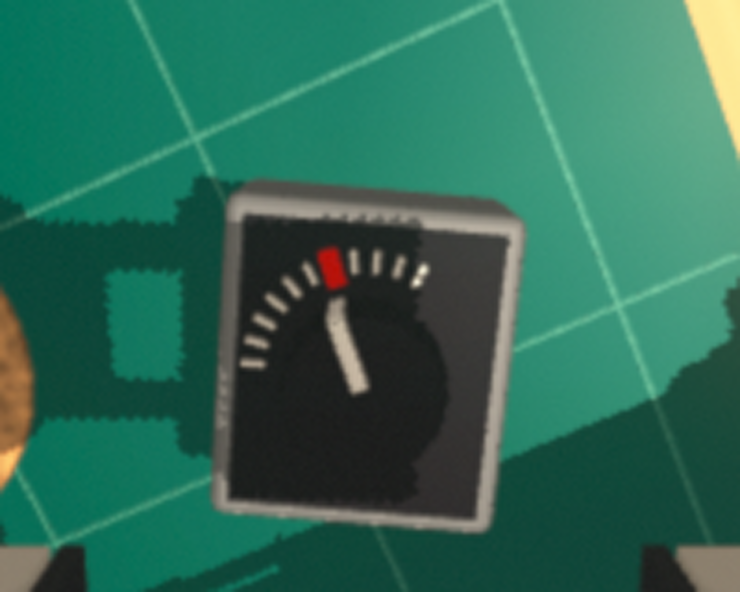

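```bash
python3 - <<'E'
from dim import *
f('w11',[(228,200),(215,508),(488,532),(523,220)],(332,268),[(360,392),(335,308)],(362,390))
E
```

```text
centre [ 0.4558 -0.2253] sides [np.float64(0.08517941534316985), np.float64(0.07679807676154797), np.float64(0.08716212814744827), np.float64(0.0771325222761559)] dirs [np.float64(62.12101211562887), np.float64(150.98033312476403), np.float64(-118.10796440119326), np.float64(-27.542357132203495)]
red 0.02902793210373186 -1.694296192962153
ptr pts rel [[ 0.0001 -0.0018]
 [-0.0028 -0.0233]] dir -1.703991030670093 tip from c -1.688713890415359
knob [ 0.4553 -0.2274  0.091 ]
```

```bash
python3 - <<'E'
from h import *
s,im,ci=snap('scene','s12')
cv2.imwrite('pics/s12z.png',cv2.resize(im[120:340,130:430],None,fx=2.6,fy=2.6,interpolation=cv2.INTER_CUBIC)[:,:,::-1])
s,im,ci=snap('top','t12');print(s['t'],s['force'])
cv2.imwrite('pics/t12z.png',cv2.resize(im[100:280,140:440],None,fx=2.6,fy=2.6,interpolation=cv2.INTER_CUBIC)[:,:,::-1])
E
```

```text
23.925 [ 0.2222  0.3044 -0.2913]
```

View pics/s12z.png

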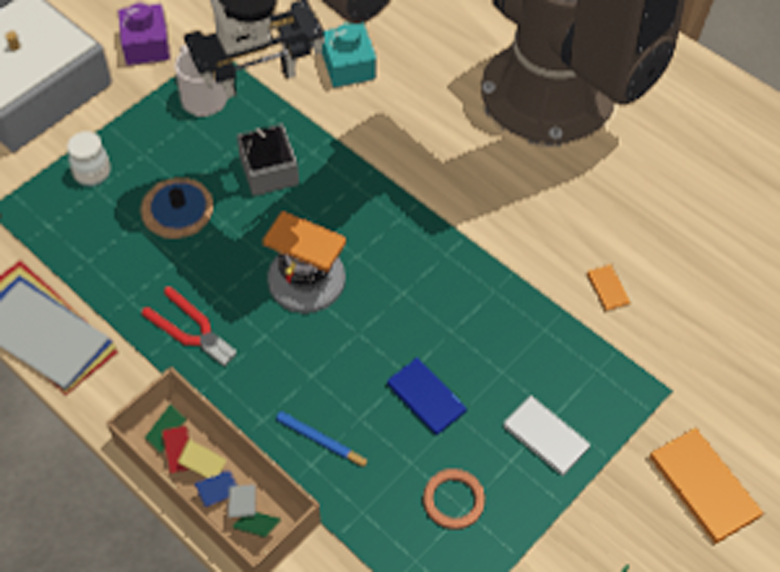

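View pics/t12z.png

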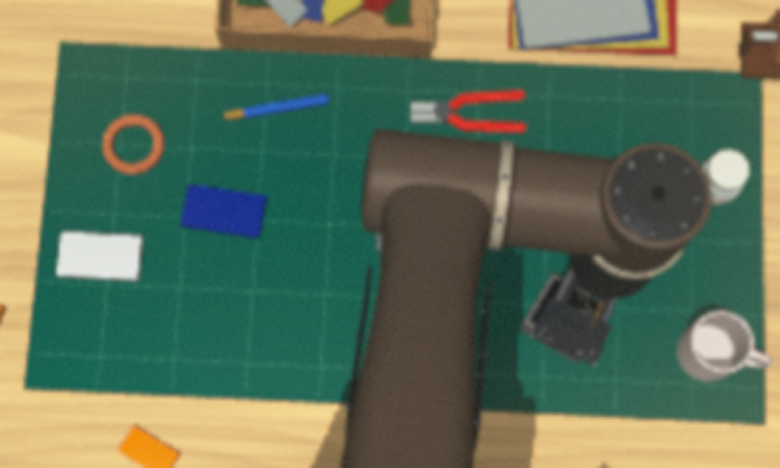

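```bash
python3 -c "
from cell import bot
print(bot.hand_in())"
```

```text
the job is handed in; nothing more can be done
None
```

I finished all four steps in order and handed the job in at about 24 s; `hand_in` gave no verdict.

- **Cover:** It lies flat on the cork pad and the gripper has let go. I released it with the tool at (0.613, −0.275), against a measured pad centre of (0.613, −0.2755). The close wrist picture shows an even cork rim all round.
- **Iris ring:** I gripped it and turned it about −0.94 rad. The tab now stands at 0.153 rad; the red mark read 0.14 to 0.16 rad. The forces I read while gripping stayed below about 7 N, and nothing pointed to a touch on the fixed rings.
- **Amber slab:** I chose the one that measured 59 × 108 mm; the other two ambers were 69 × 35 and 143 × 76 mm. I set it down with about 8 N on the lamp. Its centre is near (0.566, −0.026), against the window at (0.5655, −0.0263).
- **Dimmer:** I turned the knob about 0.70 rad clockwise. The pointer reads −1.69 to −1.70 rad and the red mark −1.694.

**Last checks:** The scene view shows the cover, slab and tab in place, and the other glass, tools, jar and mug where they began. The arm hung still, clear of everything.

**Checks that disagreed:**
- The tool was about 5 mm and 7 mm off in y after two fast moves. One of these was while setting down the cover, so I corrected it before letting go. The other was at the first lamp picture, so I took it again at rest.
- The arm hid the lamp, pad and dimmer in the last top view, so those were checked only in the wrist and scene views.

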